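# Bin an empty floss box through the spring flap in the wash ledge

## Task

Throw away the empty grey floss box: slide it up to the free, ribbed end of the steel waste flap in the tiled ledge, hold the flap down with one finger and, while that finger keeps it open, push the box over the edge into the bin with the other finger, then take the hand away so that the flap springs shut. Only slide the box, do not pick it up, and do not shove the flap open with the box. Leave everything else on the ledge where it is.

Things in the scene. Friction and masses are not known exactly. Their poses are not given: they have to be found in the camera images.
- ledge: Fixed white tiled ledge, 320 mm deep (its x, to its back), 800 long (its y, to the robot's left at yaw 0), 130 high; origin: centre of its underside. In its flat top is a bin opening, x -45 to 45, y -20 to 110 mm, with a flush 12 mm steel frame (no obstacle). Under the 8 mm thick top the bin is wider: x -68 to 68, y -42 to 140 mm, floor 6 mm above the origin. The rest is solid.
- mouth (a point): Middle of the edge of the opening over which the box goes in, level with the ledge top (ledge frame: x 0, y -20 mm, z 130 mm); axes as the ledge's. The box is pushed over this edge towards the ledge's +y.
- flap (a joint): Steel flap in the opening, 86 mm wide, 126 long, 4 thick. 0 rad: shut, flush with the ledge top; swings down into the bin to 1.2. Hinge along the ledge's x at the opening's +y end (ledge y 110, z 128 mm); free end at the mouth, where it opens its gap. A spring shuts it: 0.06 N m at 0, 0.12 at 0.5, 0.20 at 1.0 rad. The box's weight does not open it.
- flap_edge (a point): Middle of the free edge of the flap, on its upper face (2 mm past the mouth edge when shut), moving with the flap; three short dark ribs are pressed into the flap beside it.
- floss_box: Empty dental-floss dispenser: closed flat grey plastic box with rounded edges and a dark seam, 52 mm (its x) by 40 (its y) by 20 high, about 25 g. It lies flat and loose on the ledge top, its centre 45 to 115 mm before the mouth (ledge -y side) and up to 35 mm either side of its middle, turned up to 0.5 rad. Origin: centre of its underside.
- tumbler: Bystander: blue plastic tumbler, 72 mm across and 100 mm high, with two toothbrushes standing in it (to 205 mm above the ledge), at the back of the ledge beyond the hinge end. Origin: centre of its underside.
- tongue_cleaner: Bystander: U-shaped stainless tongue cleaner, 115 mm long, 45 mm wide, 4 mm high, lying at the back of the ledge beside the flap. Origin: near its middle, on the ledge top.
- comb: Bystander: green plastic comb, 150 by 32 by 4 mm, lying at the front of the ledge beside the flap. Origin: its middle, on the ledge top.
- toothpaste: Bystander: closed white toothpaste tube, 157 by 52 by 34 mm, lying at the back of the ledge towards its -y end. Origin: near its middle, on the ledge top.
- nail_brush: Bystander: wooden nail brush, 90 by 40 by 34 mm, bristles down, towards the -y end of the ledge. Origin: its middle, on the ledge top.
- cream_jar: Bystander: white jar with a metal cap, 52 mm across, 40 mm high, towards the -y end of the ledge. Origin: centre of its underside.
- soap_dish: Bystander: closed white soap dish with a ridged flip-top lid on a pin, 92 by 127 mm and 45 mm high, fixed to the front of the ledge beyond the hinge end (ledge frame: x -85 mm, y 305 mm). Origin: centre of its underside.
There are look-alikes about, which are no part of the job. There is more than one size of the floss_box; the one meant has the size given above.

How it is judged (in metres and radians):
On the way, in this order (a step that is already met when the one before it is completed fails the run):
1. a finger holds the flap down while the floss box still lies on the ledge (value of joint flap above 0.2 rad and contact force between the fingers and flap above 0.2 N and z of floss_box in the frame of ledge above 0.125 m), for 0.2 s.
2. the floss box goes into the bin past the flap that a finger still holds down (value of joint flap above 0.2 rad and contact force between the fingers and flap above 0.2 N and z of floss_box in the frame of ledge below 0.1 m), for 0.03 s.
At the end, for the whole second after the job is handed in: The floss box lies at rest inside the bin (its underside's centre at least 60 mm below the ledge top, inside the bin's walls), the flap is shut again (below 0.06 rad), and the other things on the ledge are within 25 mm of where they were (z of floss_box in the frame of ledge below 0.07 m and x of floss_box in the frame of ledge between -0.07 and 0.07 m and y of floss_box in the frame of ledge between -0.045 and 0.145 m and linear speed of floss_box below 0.03 m/s and value of joint flap below 0.06 rad and distance of each of tumbler, tongue_cleaner, comb, toothpaste, nail_brush, cream_jar from where it was at the start of the episode below 0.025 m); the robot touches nothing.
It fails at once if the floss box is lifted off the ledge (its underside's centre rises more than 12 mm) (z of floss_box in the frame of ledge above 0.142 m).
It fails at once if the floss box is shoved against or onto the flap while the flap is not held open (contact force between floss_box and flap above 0.1 N and value of joint flap below 0.12 rad).
It fails at once if another thing on the ledge is moved more than 25 mm (distance of any of tumbler, tongue_cleaner, comb, toothpaste, nail_brush, cream_jar from where it was at the start of the episode above 0.025 m).
It also fails if it takes over 58 s, if anything falls off the work surface, if the arm or the gripper's body presses on something with over 40 N, if the wrist force passes 120 N, or if a joint passes its speed limit or range.

## Robot

A 6-joint arm with a two-finger parallel gripper is mounted at the origin on the work surface. World frame = base frame: x ahead of the robot, y to its left, z up, the work surface at z = 0. Lengths are in mm, angles in rad, forces in N, time in s.
With the tool pointing down it reaches from about 350 to 875 mm from the base axis. Payload 4.2 kg.
Tool frame: the origin (TCP) lies on the centre line of the jaws, within the pads' length; the fingertips stand 25 mm ahead of it and the grasp point (between the pads) lies 6 mm ahead of it; z points along the fingers, y is the direction in which the jaws open and shut (so a half turn about z gives the same grasp; the last joint's range is limited). The gripper opens to 85 mm and grips with 20 to 120 N. Pads are 22 mm wide; open, the fingers measure 114 mm over their backs; the gripper's body (76 mm by 85 mm) begins 54 mm behind the grasp point. The pads swing forward as they close: fully open they stand 13 mm farther back than shut.
Start: joints at [0.259, 0.385, 0.008, 0, -1.194, -0.259], TCP at [624.979, 0.025, 256.312] pointing down, gripper open.
Joint ranges: [-3.14, 3.14], [-1.21, 2.06], [-1.07, 1.41], [-3.16, 2.05], [-2.99, -0.16], [-3.1, 3.1]. Speed limits (rad/s): [2.79, 2.79, 3.14, 3.14, 3.14, 3.14].

## Interface

Orientations are given as a unit quaternion [x, y, z, w].
In Python, from bench import arm gives the robot as it stands.
- The arm moves only by the tool drive_tool, never from a script. Its argument "plan" is a list of rows, each a list of 2 entries, a list of its own where there are three numbers: the shift along the tool's x, y, z in m, then the turn about the tool's z in degrees. A call has 1 to 12 rows; each row shifts and turns the commanded pose from where the row before left it, along the tool's axes as they then stand; what a row does not reach is not made up. A row lasts 1/8 s, in which the tool goes at most 62.5 mm and 10.7 degrees, less where a joint would pass 70% of its speed; a pose out of reach is approached as far as the arm can. A call with a gripper value outside its range is refused whole. "fingers" is the closure, from -1 (fully open) to 1 (shut), so that 0 is half open, set as the call begins (left out, the last holds). The fingers move at their own pace and stop on an object; the grip force is fixed at half the most. Time passes only in rows, so rows that do not move let the fingers close. It gives the time, the measured TCP pose, the force and the opening at its end, in the units of the state.
- arm.read_state(): the state, without advancing time (a new reading comes with each control period).
- arm.get_image(name): name is "scene" or "side" or "wrist"; returns a dict with "image" (420x560x3 uint8, red, green, blue), "K" (3x3 intrinsics, pixels), "R" (3x3) and "t" (3): a world point X has camera coordinates R X + t. Camera axes: x right, y down, z forward; pixel columns grow to the right and rows downward; lengths in mm; the calibration is good to about 2 mm. A picture is of the moment at which its call begins. There is no depth.
- arm.job_done(): hands the job in, once; it reports no verdict.
The state is a dict: "clock": time; "joints": joint angles; "joint_vel": joint speeds; "joint_efforts": joint torques, N m; "position": TCP position; "ee_rot": TCP orientation; "contact_force": force on the tool from outside, world axes, zero at the start; "wrist_torque": the same for the moment, N m; "gripper_width": finger opening in mm.
Only numpy, scipy, OpenCV 4.12 (cv2) and the standard library are available. Lean on these libraries where they do the work, as an engineer would, in place of code of your own. Each camera call takes 0.05 s, during which the arm holds its last target.

## Working session

There is one attempt and no reset: what is moved stays moved. The work goes in short steps, Python scripts to look and compute and a tool call to move; the robot and the scene stay as the last step left them, time stands still between calls to the robot, and variables do not carry over. Pictures are saved under pics/ and viewed, and the job is handed in when it is done.

Besides the shell and the picture viewer there is one more tool, called after "Call:" by a JSON object that holds its "api" and its "payload". drive_tool: Moves the arm, as the interface text tells. Its arguments: {"type":"object","properties":{"plan":{"type":"array"},"fingers":{"type":"number"}},"required":["plan"]}

```bash
mkdir -p pics; ls; python3 - <<'E'
from bench import arm
import cv2,pickle
d={}
for n in ["scene","side","wrist"]:
    r=arm.get_image(n); d[n]=r
    cv2.imwrite(f"pics/a_{n}.png",r["image"][:,:,::-1])
pickle.dump(d,open("a.pkl","wb"))
print(arm.read_state())
for n in d: print(n,d[n]["K"],-d[n]["R"].T@d[n]["t"])
E
```

```text
pics
{'clock': 0.15, 'joints': array([ 2.58615124e-01,  3.85364511e-01,  6.97709027e-03, -3.02081797e-04,
       -1.19401815e+00, -2.58597395e-01]), 'joint_vel': array([ 0.00030843, -0.0013591 ,  0.00341675,  0.00068464, -0.00120818,
       -0.00029022]), 'joint_efforts': array([-6.03353892e-04, -3.92678475e+01,  1.88581592e+01,  4.18858320e+00,
       -3.39302780e-03,  5.70479813e-06]), 'position': array([6.24617030e+02, 1.79982098e-02, 2.55504188e+02]), 'ee_rot': array([-7.07073438e-01,  7.07139651e-01,  5.25900333e-04, -6.24946309e-04]), 'contact_force': array([0.21788458, 0.72064182, 0.08580352]), 'wrist_torque': array([-0.01133106,  0.01408327,  0.04970012]), 'gripper_width': 85.48529863880448}
scene [[482.98989357   0.         276.02877175]
 [  0.         482.98989357 204.06469338]
 [  0.           0.           1.        ]] [1167.25730335 -119.00379707 1064.29143747]
side [[508.52504543   0.         277.83836519]
 [  0.         508.52504543 213.20181219]
 [  0.           0.           1.        ]] [ 308.23634989 -748.58484415  839.52270827]
wrist [[340.40215138   0.         285.22511601]
 [  0.         340.40215138 206.41670255]
 [  0.           0.           1.        ]] [624.6318534  -72.22833319 373.12407716]
```

View pics/a_scene.png

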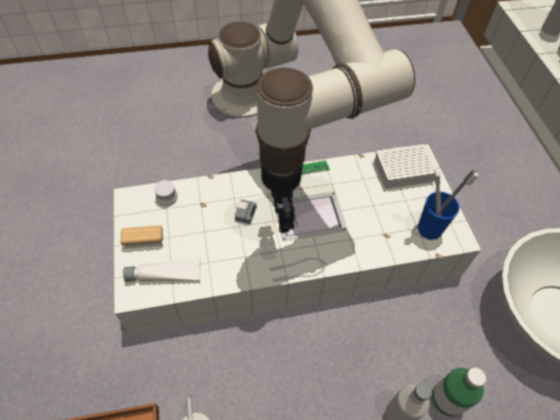

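View pics/a_side.png

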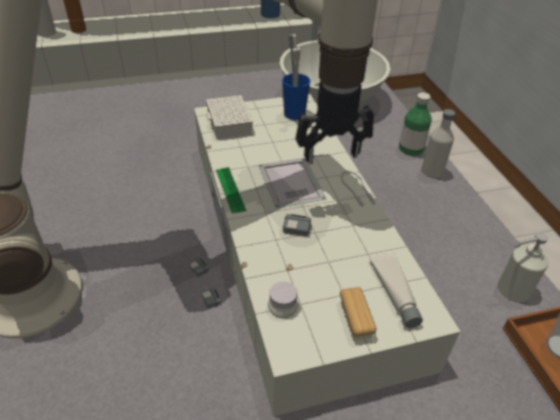

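View pics/a_wrist.png

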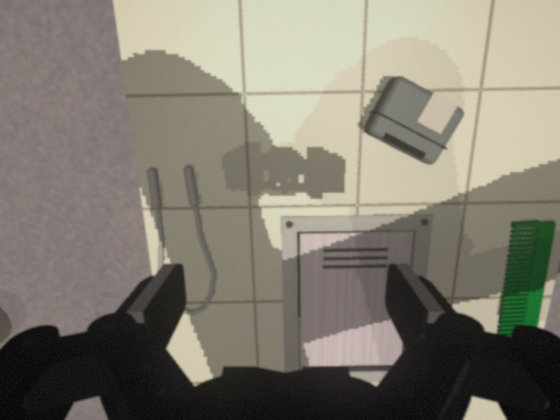

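```bash
python3 - <<'E'
import cv2,pickle
d=pickle.load(open("a.pkl","rb"))
w=d["wrist"]["image"][:,:,::-1]
cv2.imwrite("pics/b1.png",cv2.resize(w[60:180,340:480],None,fx=5,fy=5,interpolation=cv2.INTER_CUBIC))
cv2.imwrite("pics/b2.png",cv2.resize(w[200:390,270:450],None,fx=3.1,fy=3.1,interpolation=cv2.INTER_CUBIC))
s=d["side"]["image"][:,:,::-1]
cv2.imwrite("pics/b3.png",cv2.resize(s[150:310,180:340],None,fx=3.7,fy=3.7,interpolation=cv2.INTER_CUBIC))
E
```

```text
(no output)
```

View pics/b1.png

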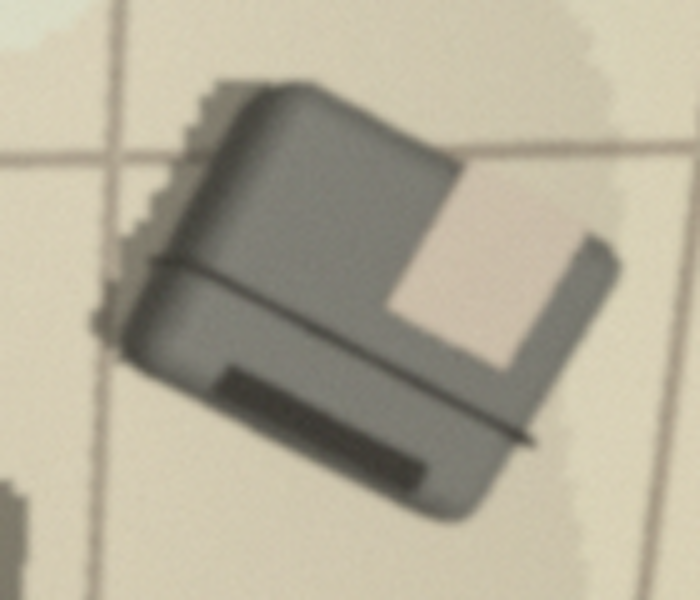

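View pics/b2.png

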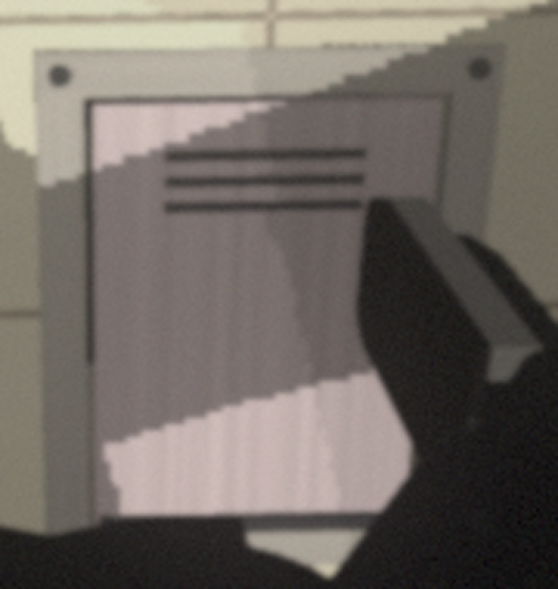

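View pics/b3.png

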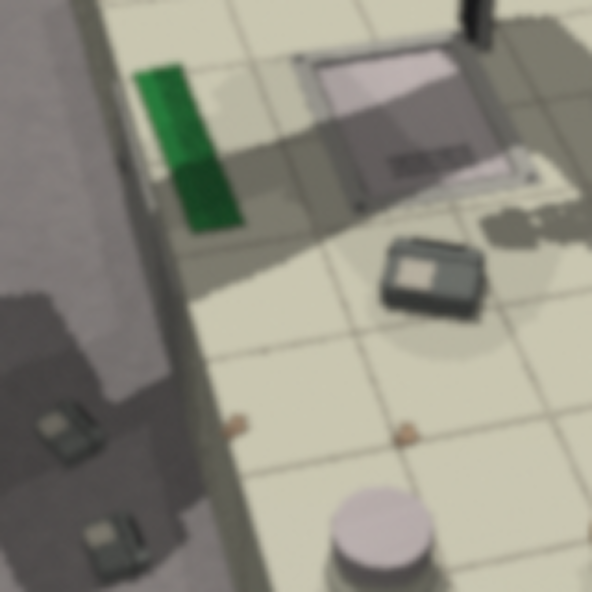

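```bash
cat > h.py <<'E'
import numpy as np,cv2
from scipy.optimize import minimize
def ray(r,uv,z):
    R,t=r["R"],r["t"];C=-R.T@t
    d=R.T@np.linalg.inv(r["K"])@np.array([uv[0],uv[1],1.]);return C+d*(z-C[2])/d[2]
def proj(r,P):
    c=np.atleast_2d(P)@r["R"].T+r["t"];p=c@r["K"].T;return p[:,:2]/p[:,2:]
def boxpts(x,y,a,c=5):
    hx,hy=26,20;P=[]
    for z,i in [(130,1),(133,0),(147,0),(150,1)]:
        for sx in(1,-1):
            for sy in(1,-1):
                for k in range(5):
                    th=k*np.pi/8
                    P.append([sx*(hx-c+(c-2*i)*np.cos(th)),sy*(hy-c+(c-2*i)*np.sin(th)),z])
    P=np.array(P);R=np.array([[np.cos(a),-np.sin(a)],[np.sin(a),np.cos(a)]])
    P[:,:2]=P[:,:2]@R.T+[x,y];return P
def fit(r,poly,x0):
    S=8
    u0=np.min(poly,0)-15
    def mask(p):
        m=np.zeros((700,700),np.uint8);cv2.fillPoly(m,[np.int32((p-u0)*S)],1);return m
    M=mask(np.array(poly,np.float32))
    def f(v):
        h=cv2.convexHull(np.float32(proj(r,boxpts(*v))))[:,0]
        return np.sum(mask(h)!=M)/M.sum()
    return minimize(f,x0,method="Nelder-Mead",options=dict(initial_simplex=[x0,[x0[0]+8,x0[1],x0[2]],[x0[0],x0[1]+8,x0[2]],[x0[0],x0[1],x0[2]+.2]],xatol=.05,fatol=1e-4))
E
python3 - <<'E'
from h import *
import pickle
d=pickle.load(open("a.pkl","rb"));w=d["wrist"];s=d["side"]
for p in [(281.3,216.8),(432.9,214.5),(298.4,231.6),(414.2,230.6),(301.6,367.1)]: print(ray(w,p,130).round(1))
B=lambda q:(180+q[0]/3.7,150+q[1]/3.7)
print("side frame outer");
for q in [(295,58),(470,35),(360,212),(540,182)]: print(ray(s,B(q),130).round(1))
poly=np.array([(120,350),(145,300),(250,100),(290,80),(330,90),(600,235),(620,265),(480,510),(450,522),(420,515)])/5+[340,60]
c=ray(w,poly.mean(0),140);print(c)
for a in(0,.5,-.5,1):
    q=fit(w,poly,[c[0],c[1],a]);print(q.x.round(2),q.fun)
E
```

```text
[627.3   7.2 130. ]
[513.6   5.5 130. ]
[614.4  19.1 130. ]
[526.3  18.3 130. ]
[610.3 143.8 130. ]
side frame outer
[514.7 155.  130. ]
[627.1 153.2 130. ]
[518.2   8.5 130. ]
[625.3   9.6 130. ]
[538.79945737 -64.04208729 140.        ]
[ 5.3857e+02 -6.2570e+01 -4.4000e-01] 0.018501136850963287
[ 5.386e+02 -6.263e+01 -4.400e-01] 0.019083722397986842
[ 5.386e+02 -6.263e+01 -4.400e-01] 0.019083722397986842
[545.96 -59.49   1.18] 0.12792203063429
```

The ledge box fits the described one. The two small grey boxes on the floor, at side (198,267) and (210,297), are the look-alikes.

With the tool exactly vertical, both fingertips sit at the same height. One finger can't hold the flap down while the other pushes above the ledge, so I need some hand tilt. I'll check, well clear of the ledge, what the controller does near the limit of its reach.

Call:
{"api": "drive_tool", "payload": {"plan": [[[0, 0, -0.06], 0], [[0, 0, -0.06], 0], [[0.03, 0.03, -0.04], 0], [[0.05, 0.03, 0], 0], [[0.05, 0.03, 0], 0], [[0.05, 0.03, 0], 0], [[0.05, 0.03, 0], 0], [[0.05, 0.03, 0], 0], [[0.05, 0.03, 0], 0], [[0.05, 0.03, 0], 0], [[0.05, 0.03, 0], 0], [[0.05, 0.03, 0], 0]]}}

```text
clock: 1.65
position: [323.7, -481.3, 416.1]
ee_rot: [0.707, -0.707, -0.0, -0.0]
contact_force: [1.2, -0.7, -0.1]
gripper_width: 85.3
```

Call:
{"api": "drive_tool", "payload": {"plan": [[[0.04, 0.045, 0], 0], [[0.04, 0.045, 0], 0], [[0.04, 0.045, 0], 0], [[0.04, 0.045, 0], 0], [[0.04, 0.045, 0], 0], [[0.04, 0.045, 0], 0], [[0.04, 0.045, 0], 0], [[0.06, 0, 0], 0], [[0.06, 0, 0], 0], [[0.06, 0, 0], 0], [[0.06, 0, 0], 0], [[0.06, 0, 0], 0]]}}

```text
clock: 3.15
position: [9.6, -910.8, 351.0]
ee_rot: [0.706, -0.706, 0.034, 0.038]
contact_force: [-0.2, 0.3, -0.3]
gripper_width: 85.3
```

```bash
python3 - <<'E'
from bench import arm
s=arm.read_state();print({k:s[k].round(4) if hasattr(s[k],'round') else s[k] for k in ("joints","position","ee_rot","clock")})
E
```

```text
{'joints': array([-1.3762,  1.016 ,  1.4057,  0.0266, -1.8623,  1.3851]), 'position': array([   9.635 , -910.7507,  351.0286]), 'ee_rot': array([ 0.7062, -0.7062,  0.0336,  0.0379]), 'clock': 3.15}
```

Call:
{"api": "drive_tool", "payload": {"plan": [[[0.06, 0, 0], 0], [[0.06, 0, 0], 0]]}}

```text
clock: 3.4
position: [8.9, -944.8, 325.0]
ee_rot: [0.705, -0.704, 0.058, 0.064]
contact_force: [-0.4, -0.2, -0.0]
gripper_width: 85.7
```

```bash
cat > st.py <<'E'
from bench import arm
from scipy.spatial.transform import Rotation as Q
s=arm.read_state();M=Q.from_quat(s["ee_rot"]).as_matrix()
print("J",s["joints"].round(3),"P",s["position"].round(1),"t",s["clock"],"F",s["contact_force"].round(1),"w",round(s["gripper_width"],1));print(M.round(3))
E
python3 st.py
```

```text
J [-1.379  1.052  1.406  0.042 -1.757  1.391] P [   8.9 -944.8  325. ] t 3.4 F [-0.4 -0.2 -0. ] w 85.7
[[ 0.001 -1.    -0.009]
 [-0.985  0.001 -0.172]
 [ 0.172  0.009 -0.985]]
```

Call:
{"api": "drive_tool", "payload": {"plan": [[[0.06, 0, 0], 0], [[0.06, 0, 0], 0], [[0.06, 0, 0], 0], [[0.06, 0, 0], 0]]}}

```text
clock: 3.9
position: [7.9, -1000.8, 299.9]
ee_rot: [0.698, -0.698, 0.108, 0.119]
contact_force: [1.0, 0.9, -0.8]
gripper_width: 85.2
```

```bash
python3 st.py
```

```text
J [-1.382  1.096  1.406  0.075 -1.566  1.394] P [    7.9 -1000.8   299.9] t 3.9 F [ 1.   0.9 -0.8] w 85.2
[[ 0.003 -1.    -0.016]
 [-0.949  0.002 -0.317]
 [ 0.317  0.016 -0.948]]
```

Call:
{"api": "drive_tool", "payload": {"plan": [[[0.062, 0, 0], 0], [[0.062, 0, 0], 0], [[0.062, 0, 0], 0], [[0.062, 0, 0], 0], [[0.062, 0, 0], 0]]}}

```text
clock: 4.53
position: [7.6, -1051.4, 320.9]
ee_rot: [0.683, -0.683, 0.173, 0.191]
contact_force: [0.1, -0.6, 0.4]
gripper_width: 85.5
```

```bash
python3 st.py
```

```text
J [-1.381  1.105  1.406  0.121 -1.364  1.387] P [    7.6 -1051.4   320.9] t 4.525 F [ 0.1 -0.6  0.4] w 85.5
[[ 0.007 -1.    -0.025]
 [-0.867  0.006 -0.498]
 [ 0.498  0.025 -0.867]]
```

Call:
{"api": "drive_tool", "payload": {"plan": [[[-0.052, 0, -0.03], 0], [[-0.052, 0, -0.03], 0], [[-0.052, 0, -0.03], 0]]}}

```text
clock: 4.9
position: [10.7, -938.7, 327.4]
ee_rot: [-0.682, 0.684, -0.172, -0.193]
contact_force: [0.2, -0.9, 0.8]
gripper_width: 85.1
```

```bash
python3 st.py
```

```text
J [-1.35   0.704  0.574  0.17  -0.942  1.283] P [  10.7 -938.7  327.4] t 4.9 F [ 0.2 -0.9  0.8] w 85.1
[[ 0.005 -1.    -0.028]
 [-0.867  0.009 -0.499]
 [ 0.499  0.027 -0.866]]
```

Call:
{"api": "drive_tool", "payload": {"plan": [[[-0.035, -0.035, -0.0295], 0], [[-0.035, -0.035, -0.0295], 0], [[-0.035, -0.035, -0.0295], 0], [[-0.035, -0.035, -0.0295], 0], [[-0.035, -0.035, -0.0295], 0], [[-0.035, -0.035, -0.0295], 0], [[-0.035, -0.035, -0.0295], 0], [[-0.035, -0.035, -0.0295], 0], [[-0.035, -0.035, -0.0295], 0], [[-0.035, -0.035, -0.0295], 0], [[-0.035, -0.035, -0.0295], 0], [[-0.035, -0.035, -0.0295], 0]]}}

```text
clock: 6.4
position: [439.2, -401.6, 415.5]
ee_rot: [-0.682, 0.684, -0.173, -0.192]
contact_force: [0.5, -0.1, 0.5]
gripper_width: 85.3
```

```bash
python3 st.py
```

```text
J [-0.273  0.136 -0.223  0.563 -1.152  0.052] P [ 439.2 -401.6  415.5] t 6.4 F [ 0.5 -0.1  0.5] w 85.3
[[ 0.005 -1.    -0.026]
 [-0.867  0.009 -0.499]
 [ 0.499  0.025 -0.866]]
```

```bash
cat > rows.py <<'E'
# rows.py tx ty tz yawturn n : rows from present pose to world target
import sys,numpy as np
from bench import arm
from scipy.spatial.transform import Rotation as Q
def rows(T,turn,n):
    s=arm.read_state();M=Q.from_quat(s["ee_rot"]).as_matrix();D=(np.array(T)-s["position"])/n/1000
    out=[]
    for i in range(n):
        out.append([(M.T@D).round(4).tolist(),turn/n]); M=M@Q.from_euler("z",turn/n,degrees=True).as_matrix()
    return out,np.linalg.norm(D)*1000
if __name__=="__main__":
    a=list(map(float,sys.argv[1:]));r,d=rows(a[:3],a[3],int(a[4]));print("per row mm",d);print(r)
E
python3 rows.py 470 -57 280 -90 9
```

```text
per row mm 41.28454823748296
[[[-0.0407, -0.0035, -0.0062], -10.0], [[-0.0395, -0.0105, -0.0062], -10.0], [[-0.037, -0.0172, -0.0062], -10.0], [[-0.0335, -0.0233, -0.0062], -10.0], [[-0.0289, -0.0288, -0.0062], -10.0], [[-0.0235, -0.0334, -0.0062], -10.0], [[-0.0174, -0.037, -0.0062], -10.0], [[-0.0107, -0.0394, -0.0062], -10.0], [[-0.0037, -0.0407, -0.0062], -10.0]]
```

Call:
{"api": "drive_tool", "payload": {"plan": [[[-0.0407, -0.0035, -0.0062], -10], [[-0.0395, -0.0105, -0.0062], -10], [[-0.037, -0.0172, -0.0062], -10], [[-0.0335, -0.0233, -0.0062], -10], [[-0.0289, -0.0288, -0.0062], -10], [[-0.0235, -0.0334, -0.0062], -10], [[-0.0174, -0.037, -0.0062], -10], [[-0.0107, -0.0394, -0.0062], -10], [[-0.0037, -0.0407, -0.0062], -10], [[0, 0, 0], 0]], "fingers": 1}}

```text
clock: 7.65
position: [469.7, -56.4, 279.0]
ee_rot: [0.966, 0.001, -0.014, 0.258]
contact_force: [-0.3, 0.2, -0.4]
gripper_width: 0.3
```

```bash
python3 st.py; python3 - <<'E'
from bench import arm
import cv2
for n in ["side","wrist"]:
    cv2.imwrite(f"pics/c_{n}.png",arm.get_image(n)["image"][:,:,::-1])
E
```

```text
J [ 0.463  0.152 -0.517  0.481 -1.219  0.868] P [469.7 -56.4 279. ] t 7.65 F [-0.3  0.2 -0.4] w 0.3
[[ 1.     0.009 -0.027]
 [-0.006 -0.867 -0.499]
 [-0.028  0.499 -0.866]]
```

View pics/c_side.png

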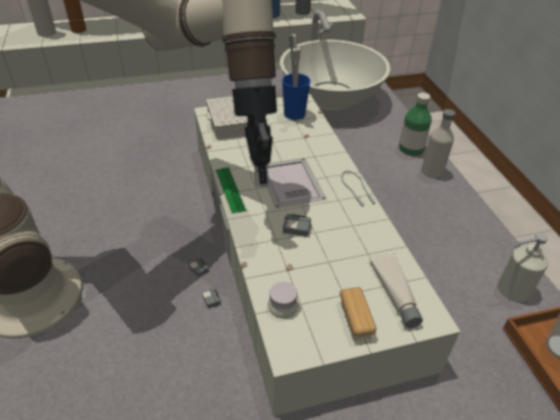

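View pics/c_wrist.png

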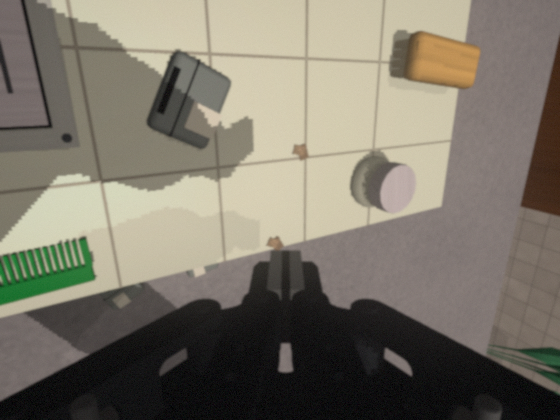

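```bash
python3 - <<'E'
from h import *
from bench import arm
from scipy.spatial.transform import Rotation as Q
s=arm.read_state();M=Q.from_quat(s["ee_rot"]).as_matrix();p=s["position"]
w=arm.get_image("wrist");sd=arm.get_image("side")
for dz in (0,12,25):
  for dx in(-11,11): print(dz,dx,proj(w,p+M@[dx,0,dz]).round(0),proj(sd,p+M@[dx,0,dz]).round(0))
a=0.022
print("comb near? ", ray(w,(95,275),134))
E
```

```text
0 -11 [[284. 322.]] [[256. 174.]]
0 11 [[284. 272.]] [[268. 173.]]
12 -11 [[284. 305.]] [[256. 181.]]
12 11 [[284. 259.]] [[268. 179.]]
25 -11 [[284. 290.]] [[257. 188.]]
25 11 [[284. 247.]] [[269. 186.]]
comb near?  [426.50558118   8.53069307 134.        ]
```

```bash
python3 rows.py 478 -57 166 0 3
```

```text
per row mm 38.147285557804096
[[[0.0039, -0.0194, 0.0326], 0.0], [[0.0039, -0.0194, 0.0326], 0.0], [[0.0039, -0.0194, 0.0326], 0.0]]
```

Call:
{"api": "drive_tool", "payload": {"plan": [[[0.0039, -0.0194, 0.0326], 0], [[0.0039, -0.0194, 0.0326], 0], [[0.0039, -0.0194, 0.0326], 0], [[0, 0, 0], 0]]}}

```text
clock: 8.35
position: [476.5, -58.3, 164.2]
ee_rot: [0.966, -0.002, -0.017, 0.259]
contact_force: [-0.7, -0.6, -0.2]
gripper_width: 0.1
```

```bash
python3 st.py; python3 - <<'E'
from bench import arm
import cv2
w=arm.get_image("side")["image"][:,:,::-1]
cv2.imwrite("pics/d.png",cv2.resize(w[130:280,180:340],None,fx=4,fy=4,interpolation=cv2.INTER_CUBIC))
E
```

```text
J [ 0.437  0.296 -0.679  0.57  -0.951  0.711] P [476.5 -58.3 164.2] t 8.35 F [-0.7 -0.6 -0.2] w 0.1
[[ 0.999  0.005 -0.033]
 [-0.012 -0.866 -0.5  ]
 [-0.031  0.5   -0.865]]
```

View pics/d.png

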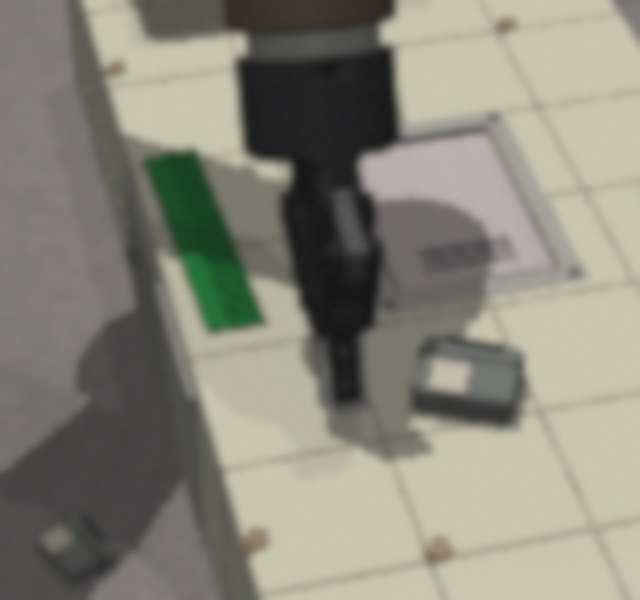

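```bash
python3 rows.py 498 -58 161 0 2;python3 rows.py 531 -58 161 0 1
```

```text
per row mm 10.422791391025353
[[[0.0102, -0.001, 0.0019], 0.0], [[0.0102, -0.001, 0.0019], 0.0]]
per row mm 53.497884730858196
[[[0.0534, -0.0018, 0.0028], 0.0]]
```

Call:
{"api": "drive_tool", "payload": {"plan": [[[0.0102, -0.001, 0.002], 0], [[0.0102, -0.001, 0.002], 0], [[0.006, 0, 0.0002], 0], [[0.006, 0, 0.0002], 0], [[0.006, 0, 0.0002], 0], [[0.006, 0, 0.0002], 0], [[0.006, 0, 0.0002], 0], [[0.005, 0, 0.0002], 0], [[0, 0, 0], 0]]}}

```text
clock: 9.52
position: [533.5, -58.0, 158.5]
ee_rot: [0.966, -0.001, -0.014, 0.258]
contact_force: [1.1, 0.5, -0.2]
gripper_width: 0.3
```

```bash
python3 st.py; python3 - <<'E'
from bench import arm
import cv2
for n in("side","wrist"):
  w=arm.get_image(n)["image"][:,:,::-1]
  cv2.imwrite(f"pics/e_{n}.png",cv2.resize(w[130:280,180:340],None,fx=4,fy=4,interpolation=cv2.INTER_CUBIC) if n=="side" else w)
E
```

```text
J [ 0.389  0.383 -0.56   0.583 -0.958  0.758] P [533.5 -58.  158.5] t 9.525 F [ 1.1  0.5 -0.2] w 0.3
[[ 1.     0.005 -0.028]
 [-0.01  -0.867 -0.498]
 [-0.027  0.498 -0.867]]
```

View pics/e_side.png

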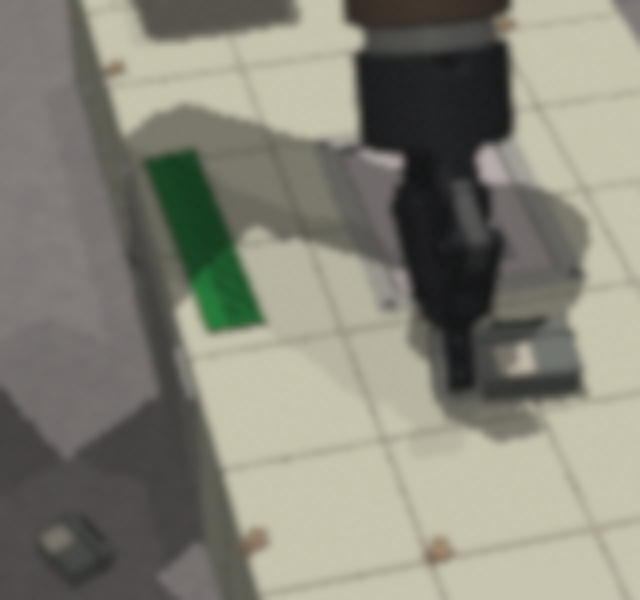

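View pics/e_wrist.png

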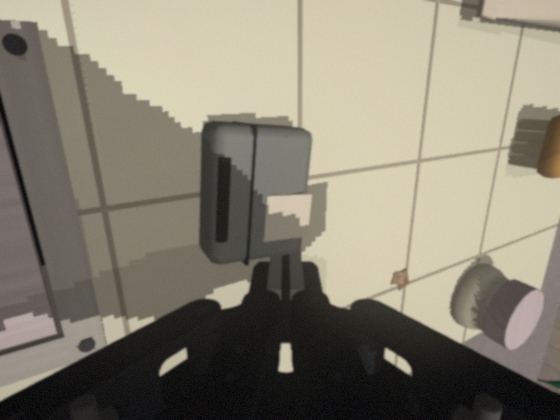

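```bash
python3 - <<'E'
from h import *
from bench import arm
w=arm.get_image("wrist")
cv2.imwrite("pics/f.png",cv2.resize(w["image"][100:290,180:340,::-1],None,fx=4,fy=3.1*4/3.1,interpolation=cv2.INTER_CUBIC)[:600] if 0 else cv2.resize(w["image"][105:285,180:340,::-1],None,fx=3.3,fy=3.3,interpolation=cv2.INTER_CUBIC))
import pickle;pickle.dump(w,open("f.pkl","wb"))
E
```

```text
(no output)
```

View pics/f.png

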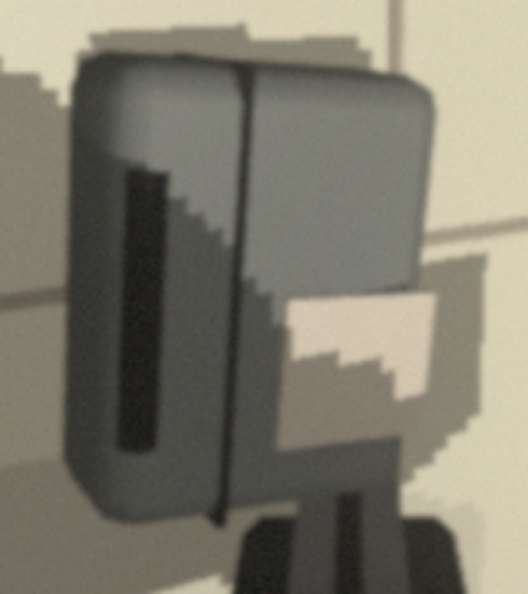

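```bash
python3 - <<'E'
from h import *
import pickle
w=pickle.load(open("f.pkl","rb"))
poly=np.array([(78,75),(95,55),(250,65),(400,78),(433,100),(425,250),(408,480),(395,490),(300,500),(130,522),(100,505),(66,460)])/3.3+[180,105]
c=ray(w,poly.mean(0),140);print(c)
for a in(0,.2,-.2):
    q=fit(w,poly,[c[0],c[1],a]);print(q.x.round(2),q.fun)
# mouth corner check: frame corner screws / frame outer corners in e_wrist
for p in [(38,22),(102,345)]: print(ray(w,p,130).round(1))
E
```

```text
[570.26146117 -56.41600667 140.        ]
[ 5.7142e+02 -5.5920e+01 -1.0000e-01] 0.006343972273314972
[ 5.7144e+02 -5.5910e+01 -1.0000e-01] 0.006140660192447592
[ 5.7144e+02 -5.5870e+01 -1.0000e-01] 0.0057785105484025705
[627.8   6.4 130. ]
[516.7   6.3 130. ]
```

```bash
python3 rows.py 515 -58 158.5 0 1; python3 - <<'E'
from bench import arm
from scipy.spatial.transform import Rotation as Q
import numpy as np
M=Q.from_quat(arm.read_state()["ee_rot"]).as_matrix()
print((M.T@[0,0,.05]).round(4))
D=np.array([.059,-.042,.02])/9
for i in range(9):
    print((M.T@D).round(4).tolist()); M=M@Q.from_euler("z",10,degrees=True).as_matrix()
print(M.round(3))
E
```

```text
per row mm 17.959699208887926
[[[-0.018, -0.0002, 0.0005], 0.0]]
[-0.0013  0.0249 -0.0433]
[0.0065, 0.0052, 0.0002]
[0.0073, 0.004, 0.0002]
[0.0079, 0.0026, 0.0002]
[0.0083, 0.0012, 0.0002]
[0.0083, -0.0002, 0.0002]
[0.0082, -0.0017, 0.0002]
[0.0078, -0.0031, 0.0002]
[0.0071, -0.0044, 0.0002]
[0.0062, -0.0055, 0.0002]
[[ 0.005 -1.    -0.028]
 [-0.867  0.01  -0.498]
 [ 0.498  0.027 -0.866]]
```

Call:
{"api": "drive_tool", "payload": {"plan": [[[-0.018, 0, 0.0005], 0], [[-0.0013, 0.025, -0.0433], 0], [[0.0065, 0.0052, 0.0002], 10], [[0.0073, 0.004, 0.0002], 10], [[0.0079, 0.0026, 0.0002], 10], [[0.0083, 0.0012, 0.0002], 10], [[0.0083, -0.0002, 0.0002], 10], [[0.0082, -0.0017, 0.0002], 10], [[0.0078, -0.0031, 0.0002], 10], [[0.0071, -0.0044, 0.0002], 10], [[0.0062, -0.0055, 0.0002], 10], [[0, 0, 0], 0]]}}

```text
clock: 11.18
position: [574.1, -100.3, 228.8]
ee_rot: [-0.683, 0.683, -0.172, -0.193]
contact_force: [0.2, -1.0, -0.1]
gripper_width: 0.1
```

```bash
python3 st.py; python3 rows.py 574 -97 161 0 3
```

```text
J [ 0.296  0.361 -0.384  0.556 -1.092 -0.625] P [ 574.1 -100.3  228.8] t 11.175 F [ 0.2 -1.  -0.1] w 0.1
[[ 0.006 -1.    -0.028]
 [-0.867  0.008 -0.498]
 [ 0.498  0.028 -0.867]]
per row mm 22.61572640366791
[[[-0.0122, -0.0006, 0.019], 0.0], [[-0.0122, -0.0006, 0.019], 0.0], [[-0.0122, -0.0006, 0.019], 0.0]]
```

Call:
{"api": "drive_tool", "payload": {"plan": [[[-0.0122, -0.0006, 0.019], 0], [[-0.0122, -0.0006, 0.019], 0], [[-0.0122, -0.0006, 0.019], 0], [[-0.0052, 0, -0.003], 0], [[-0.0052, 0, -0.003], 0], [[-0.0052, 0, -0.003], 0], [[-0.0052, 0, -0.003], 0], [[-0.0052, 0, -0.003], 0], [[-0.0052, 0, -0.003], 0], [[-0.0052, 0, -0.003], 0], [[0, 0, 0], 0]]}}

```text
clock: 12.55
position: [574.7, -54.2, 161.0]
ee_rot: [-0.682, 0.684, -0.172, -0.192]
contact_force: [-0.4, -0.4, 0.6]
gripper_width: -0.1
```

```bash
python3 st.py; python3 - <<'E'
from bench import arm
import cv2,pickle
d={}
for n in("side","scene","wrist"):
  d[n]=arm.get_image(n);w=d[n]["image"][:,:,::-1]
  cv2.imwrite(f"pics/g_{n}.png",cv2.resize(w[130:280,180:340],None,fx=4,fy=4,interpolation=cv2.INTER_CUBIC) if n=="side" else w)
pickle.dump(d,open("g.pkl","wb"))
E
```

```text
J [ 0.37   0.44  -0.454  0.574 -0.992 -0.767] P [574.7 -54.2 161. ] t 12.55 F [-0.4 -0.4  0.6] w -0.1
[[ 0.005 -1.    -0.027]
 [-0.867  0.009 -0.498]
 [ 0.498  0.026 -0.867]]
```

View pics/g_side.png

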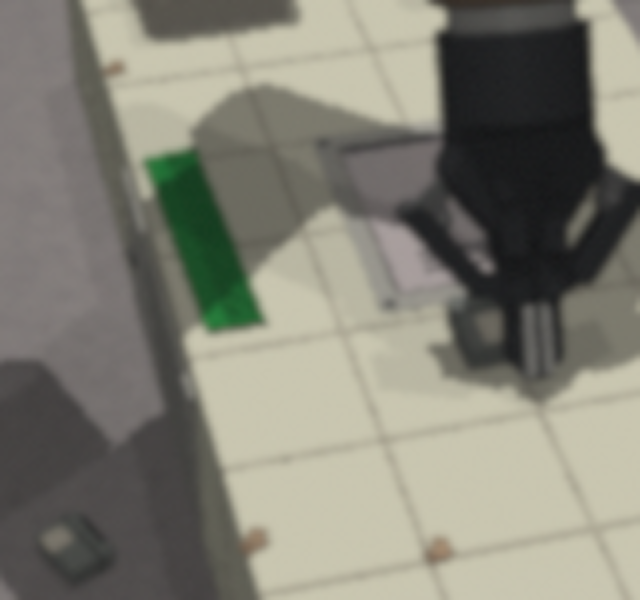

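View pics/g_wrist.png

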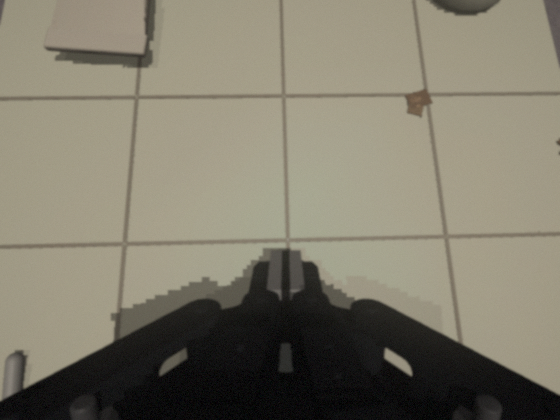

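Call:
{"api": "drive_tool", "payload": {"plan": [[[-0.0043, 0, -0.0025], 0], [[-0.0043, 0, -0.0025], 0], [[-0.0043, 0, -0.0025], 0], [[0, 0, 0], 0], [[0.0174, 0, 0.01], 0], [[0.0174, 0, 0.01], 0], [[0.025, 0, -0.0433], 0], [[0.025, 0, -0.0433], 0], [[0, 0, 0], 0]]}}

```text
clock: 13.82
position: [578.6, -81.3, 265.6]
ee_rot: [-0.681, 0.685, -0.175, -0.189]
contact_force: [-0.3, 0.8, -1.2]
gripper_width: 0.2
```

```bash
python3 st.py; python3 - <<'E'
from bench import arm
import cv2,pickle
d={}
for n in("side","scene","wrist"):
  d[n]=arm.get_image(n);w=d[n]["image"][:,:,::-1]
  cv2.imwrite(f"pics/i_{n}.png",cv2.resize(w[130:280,180:340],None,fx=4,fy=4,interpolation=cv2.INTER_CUBIC) if n=="side" else cv2.resize(w[150:270,200:360],None,fx=4,fy=4,interpolation=cv2.INTER_CUBIC))
pickle.dump(d,open("i.pkl","wb"))
E
```

```text
J [ 0.33   0.336 -0.315  0.525 -1.179 -0.605] P [578.6 -81.3 265.6] t 13.825 F [-0.3  0.8 -1.2] w 0.2
[[-0.001 -1.    -0.021]
 [-0.868  0.011 -0.497]
 [ 0.497  0.018 -0.868]]
```

View pics/i_side.png

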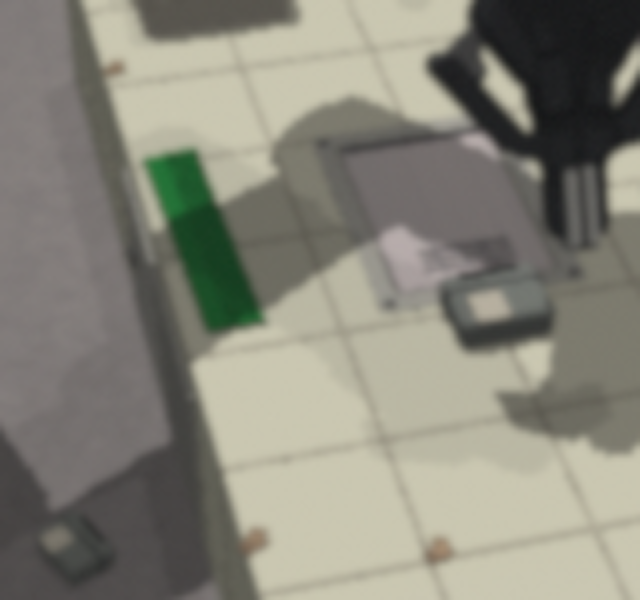

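View pics/i_scene.png

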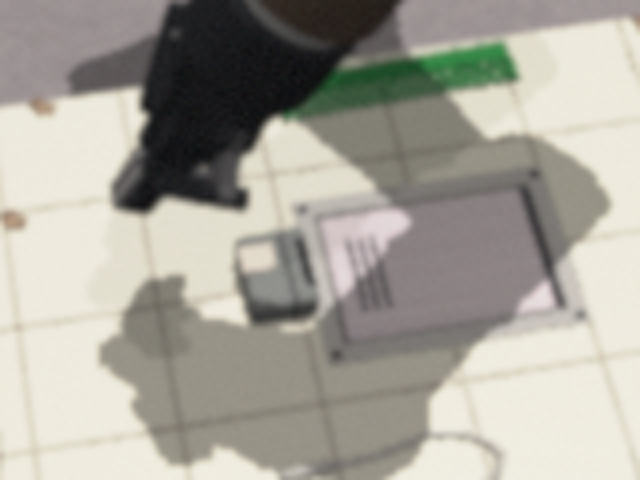

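```bash
python3 - <<'E'
from h import *
import pickle
d=pickle.load(open("i.pkl","rb"))
for n,P,o in[("side",[(442,288),(455,278),(490,270),(535,277),(552,300),(550,337),(475,350),(460,345),(445,315)],[180,130]),
 ("scene",[(236,240),(292,230),(303,240),(320,290),(317,315),(300,320),(258,325),(250,318),(236,270)],[200,150])]:
    poly=np.array(P)/4+o
    c=ray(d[n],poly.mean(0),140)
    for a in(0,-.2):
        q=fit(d[n],poly,[c[0],c[1],a]);print(n,q.x.round(2),q.fun)
g=lambda p:ray(d["scene"],np.array(p)/4+[200,150],130).round(1)
print("frame", [g(p) for p in[(298,207),(537,170),(583,316),(332,360)]])
print("opening",[g(p) for p in[(320,220),(347,342)]])
g=lambda p:ray(d["side"],np.array(p)/4+[180,130],130).round(1)
print("side frame",[g(p) for p in[(388,310),(580,275)]])
E
```

```text
side [ 5.6984e+02 -1.3930e+01 -2.0000e-02] 0.1163564300375115
side [ 5.6989e+02 -1.4490e+01 -6.0000e-02] 0.11593177153372496
scene [ 5.738e+02 -1.396e+01  6.000e-02] 0.04088211014583907
scene [ 5.7383e+02 -1.3960e+01  6.0000e-02] 0.039820747670899014
frame [array([520. ,   7.8, 130. ]), array([516.7, 154.4, 130. ]), array([621.7, 155.2, 130. ]), array([626.5,   8.4, 130. ])]
opening [array([531.3,  19. , 130. ]), array([616.4,  19. , 130. ])]
side frame [array([517.5,   8. , 130. ]), array([623.8,  11.4, 130. ])]
```

```bash
python3 - <<'E'
from h import *
import pickle
from scipy.spatial.transform import Rotation as Q
w=pickle.load(open("a.pkl","rb"))["wrist"]
cv2.imwrite("pics/j.png",cv2.resize(w["image"][240:420,100:470,::-1],None,fx=2.1,fy=2.1,interpolation=cv2.INTER_CUBIC))
p=np.array([624.8,0,255.8]);M=Q.from_quat([-.7071,.7071,0,0]).as_matrix()
for dz in(6,12,18,25):
  for x in(-11,11):
    print(dz,x,[proj(w,p+M@[x,y,dz])[0].round(0).tolist() for y in(-57,-42.5,42.5,57)], [((proj(w,p+M@[x,y,dz])[0]-[100,240])*2.1).round(0).tolist() for y in(-42.5,42.5)])
E
```

```text
6 -11 [[148.0, 315.0], [182.0, 315.0], [387.0, 315.0], [421.0, 315.0]] [[173.0, 157.0], [602.0, 157.0]]
6 11 [[141.0, 267.0], [178.0, 267.0], [391.0, 267.0], [428.0, 267.0]] [[163.0, 56.0], [611.0, 56.0]]
12 -11 [[153.0, 307.0], [186.0, 307.0], [383.0, 307.0], [416.0, 307.0]] [[182.0, 140.0], [593.0, 140.0]]
12 11 [[147.0, 260.0], [182.0, 260.0], [387.0, 260.0], [422.0, 260.0]] [[172.0, 43.0], [602.0, 42.0]]
18 -11 [[158.0, 299.0], [190.0, 299.0], [379.0, 299.0], [411.0, 299.0]] [[189.0, 124.0], [586.0, 124.0]]
18 11 [[153.0, 254.0], [186.0, 254.0], [383.0, 254.0], [416.0, 254.0]] [[181.0, 30.0], [594.0, 30.0]]
25 -11 [[163.0, 291.0], [194.0, 291.0], [375.0, 291.0], [406.0, 291.0]] [[198.0, 107.0], [577.0, 107.0]]
25 11 [[158.0, 248.0], [190.0, 248.0], [379.0, 248.0], [411.0, 248.0]] [[190.0, 16.0], [585.0, 16.0]]
```

View pics/j.png

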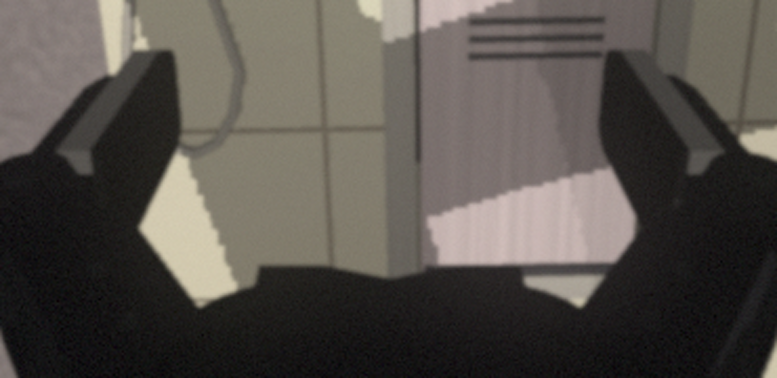

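```bash
python3 rows.py 574 50 235 -90 9
```

```text
per row mm 14.87218360454038
[[[-0.0141, 0.0003, -0.0048], -10.0], [[-0.0139, -0.0021, -0.0048], -10.0], [[-0.0133, -0.0045, -0.0048], -10.0], [[-0.0123, -0.0068, -0.0048], -10.0], [[-0.011, -0.0088, -0.0048], -10.0], [[-0.0093, -0.0106, -0.0048], -10.0], [[-0.0073, -0.012, -0.0048], -10.0], [[-0.0051, -0.0131, -0.0048], -10.0], [[-0.0028, -0.0138, -0.0048], -10.0]]
```

Call:
{"api": "drive_tool", "payload": {"plan": [[[-0.0141, 0.0003, -0.0048], -10], [[-0.0139, -0.0021, -0.0048], -10], [[-0.0133, -0.0045, -0.0048], -10], [[-0.0123, -0.0068, -0.0048], -10], [[-0.011, -0.0088, -0.0048], -10], [[-0.0093, -0.0106, -0.0048], -10], [[-0.0073, -0.012, -0.0048], -10], [[-0.0051, -0.0131, -0.0048], -10], [[-0.0028, -0.0138, -0.0048], -10], [[0, 0, 0], 0], [[0, 0, 0], 0]], "fingers": -1}}

```text
clock: 15.35
position: [574.3, 50.4, 234.8]
ee_rot: [0.966, -0.002, -0.015, 0.258]
contact_force: [0.2, -0.8, -0.6]
gripper_width: 85.2
```

```bash
python3 st.py; python3 rows.py 572 12 156 0 3; python3 - <<'E'
from bench import arm
import cv2,pickle
for n in("side","wrist"):
  w=arm.get_image(n)["image"][:,:,::-1]
  cv2.imwrite(f"pics/k_{n}.png",w)
E
```

```text
J [ 0.548  0.403 -0.271  0.448 -1.247  0.798] P [574.3  50.4 234.8] t 15.35 F [ 0.2 -0.8 -0.6] w 85.2
[[ 1.     0.003 -0.03 ]
 [-0.012 -0.866 -0.499]
 [-0.027  0.499 -0.866]]
per row mm 29.226578951202455
[[[0.0001, -0.002, 0.0292], 0.0], [[0.0001, -0.002, 0.0292], 0.0], [[0.0001, -0.002, 0.0292], 0.0]]
```

View pics/k_wrist.png

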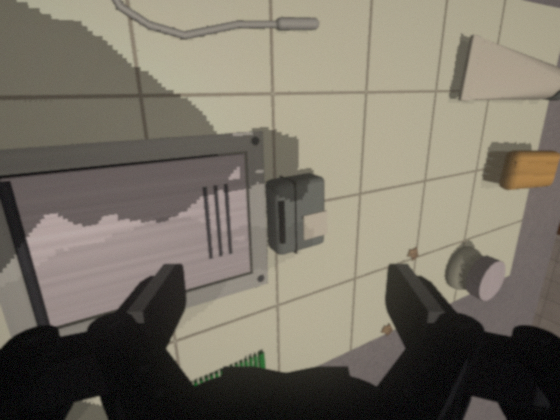

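View pics/k_side.png

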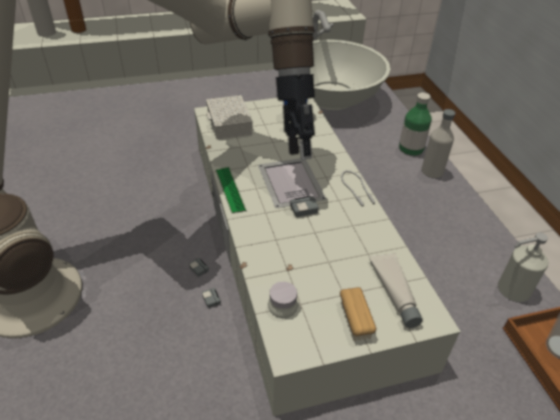

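```bash
python3 - <<'E'
from h import *
from bench import arm
import pickle
w=arm.get_image("wrist");pickle.dump(w,open("k.pkl","wb"))
cv2.imwrite("pics/k2.png",cv2.resize(w["image"][120:300,190:350,::-1],None,fx=3.3,fy=3.3,interpolation=cv2.INTER_CUBIC))
E
```

```text
(no output)
```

View pics/k2.png

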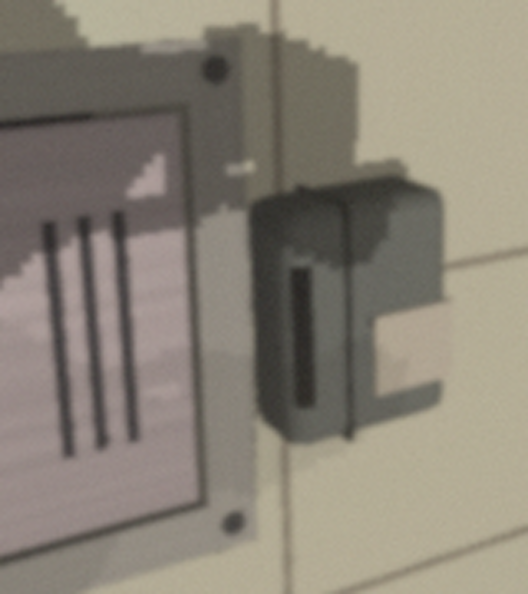

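```bash
python3 - <<'E'
from h import *
import pickle
w=pickle.load(open("k.pkl","rb"))
poly=np.array([(250,205),(262,195),(400,177),(430,185),(442,205),(445,300),(440,395),(430,405),(350,432),(300,443),(285,438),(262,410)])/3.3+[190,120]
c=ray(w,poly.mean(0),140)
for a in(0,.1): q=fit(w,poly,[c[0],c[1],a]);print(q.x.round(2),q.fun)
for p in[(183,105),(203,502),(242,30),(257,538)]: print(ray(w,np.array(p)/3.3+[190,120],130).round(1))
E
```

```text
[ 5.6948e+02 -1.4310e+01  3.0000e-02] 0.035944740893174766
[ 5.6938e+02 -1.4400e+01  2.0000e-02] 0.0362917055506369
[614.7  19.1 130. ]
[526.1  17.5 130. ]
[628.6   5.8 130. ]
[513.    4.2 130. ]
```

```bash
python3 rows.py 572 18 168 0 2
```

```text
per row mm 37.454987001430425
[[[-0.0002, -0.0028, 0.0374], 0.0], [[-0.0002, -0.0028, 0.0374], 0.0]]
```

Call:
{"api": "drive_tool", "payload": {"plan": [[[-0.0002, -0.0028, 0.0374], 0], [[-0.0002, -0.0028, 0.0374], 0], [[0, 0, 0], 0]]}}

```text
clock: 15.88
position: [570.5, 16.8, 166.3]
ee_rot: [0.966, -0.002, -0.017, 0.259]
contact_force: [-0.3, -0.1, -0.1]
gripper_width: 85.3
```

```bash
python3 st.py; python3 rows.py 571 -7 121 0 6; python3 - <<'E'
from bench import arm
import cv2,pickle
for n in("side","wrist"):
  w=arm.get_image(n)["image"][:,:,::-1]
  cv2.imwrite(f"pics/l_{n}.png",w if n=="wrist" else cv2.resize(w[110:260,220:380],None,fx=4,fy=4,interpolation=cv2.INTER_CUBIC))
E
```

```text
J [ 0.494  0.453 -0.399  0.504 -1.076  0.75 ] P [570.5  16.8 166.3] t 15.875 F [-0.3 -0.1 -0.1] w 85.3
[[ 0.999  0.005 -0.034]
 [-0.013 -0.866 -0.501]
 [-0.032  0.501 -0.865]]
per row mm 8.52274330340899
[[[0.0004, -0.0003, 0.0085], 0.0], [[0.0004, -0.0003, 0.0085], 0.0], [[0.0004, -0.0003, 0.0085], 0.0], [[0.0004, -0.0003, 0.0085], 0.0], [[0.0004, -0.0003, 0.0085], 0.0], [[0.0004, -0.0003, 0.0085], 0.0]]
```

View pics/l_wrist.png

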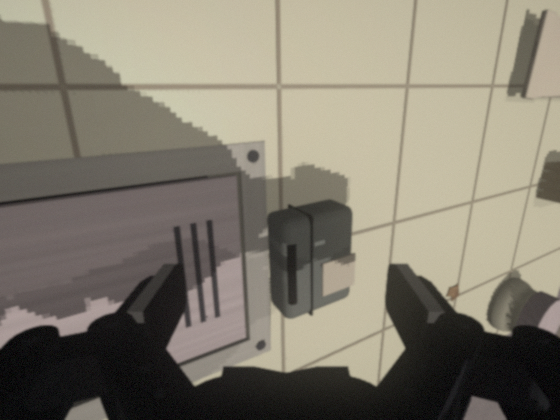

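View pics/l_side.png

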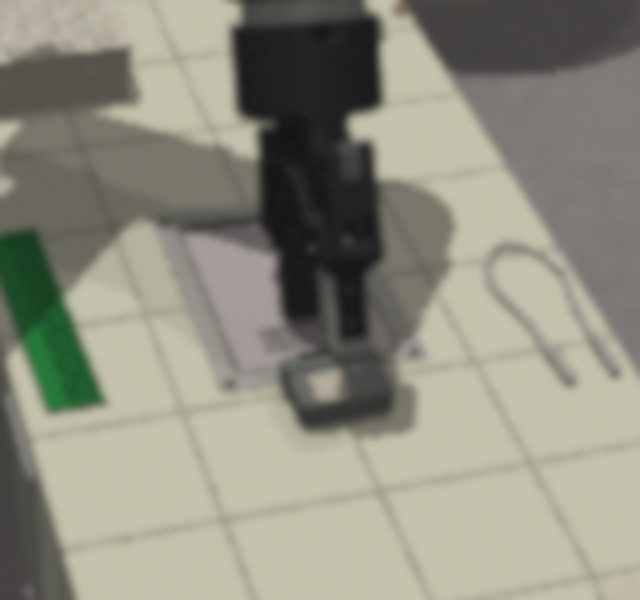

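Call:
{"api": "drive_tool", "payload": {"plan": [[[0.0004, -0.0003, 0.0085], 0], [[0.0004, -0.0003, 0.0085], 0], [[0.0004, -0.0003, 0.0085], 0], [[0.0004, -0.0003, 0.0085], 0], [[0.0004, -0.0003, 0.0085], 0], [[0.0004, -0.0003, 0.0085], 0], [[0, 0, 0], 0], [[0, 0, 0], 0]]}}

```text
clock: 16.98
position: [573.0, -5.4, 122.9]
ee_rot: [0.966, -0.001, -0.014, 0.258]
contact_force: [-0.0, -0.6, 0.9]
gripper_width: 85.6
```

```bash
python3 st.py; python3 - <<'E'
from bench import arm
import cv2,pickle
for n in("side","wrist","scene"):
  w=arm.get_image(n)["image"][:,:,::-1]
  cv2.imwrite(f"pics/m_{n}.png",w if n=="wrist" else cv2.resize(w[110:260,220:380],None,fx=4,fy=4,interpolation=cv2.INTER_CUBIC))
E
```

```text
J [ 0.45   0.497 -0.467  0.562 -0.96   0.708] P [573.   -5.4 122.9] t 16.975 F [-0.  -0.6  0.9] w 85.6
[[ 1.     0.005 -0.028]
 [-0.01  -0.867 -0.499]
 [-0.027  0.499 -0.866]]
```

View pics/m_wrist.png

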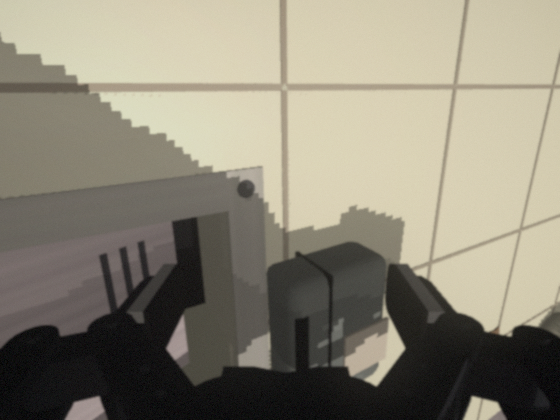

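View pics/m_side.png

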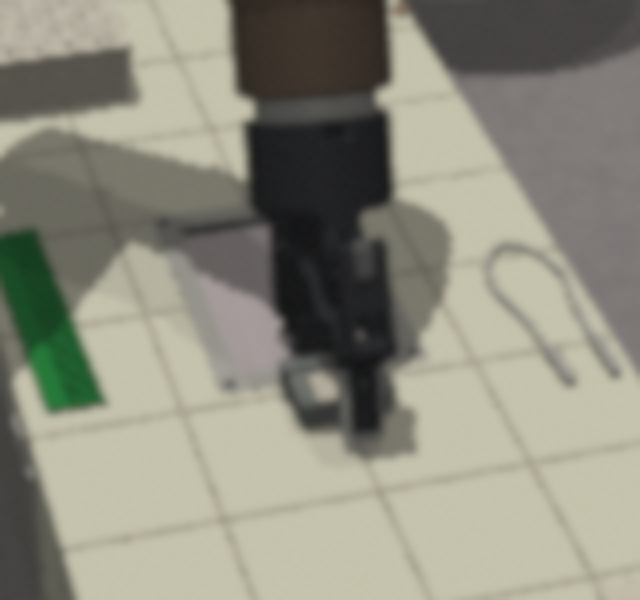

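View pics/m_scene.png

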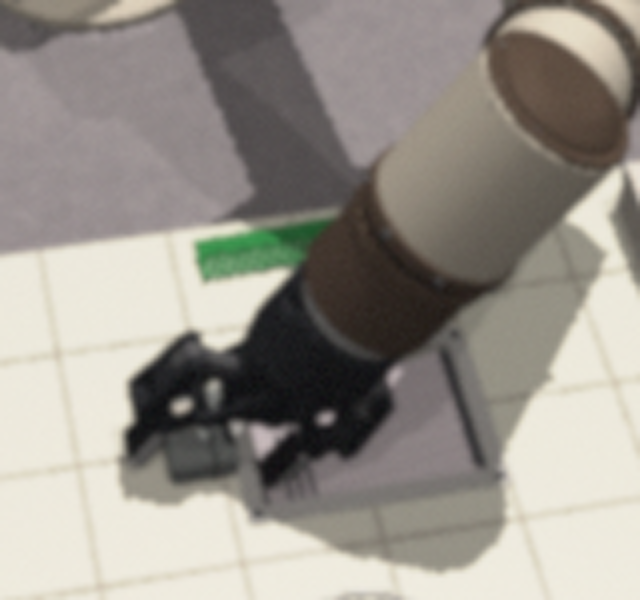

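Call:
{"api": "drive_tool", "payload": {"plan": [[[0, -0.0043, -0.0025], 0], [[0, -0.0043, -0.0025], 0], [[0, -0.0043, -0.0025], 0], [[0, -0.0043, -0.0025], 0], [[0, -0.0043, -0.0025], 0], [[0, -0.0043, -0.0025], 0], [[0, -0.0043, -0.0025], 0]]}}

```text
clock: 18.0
position: [573.4, 29.9, 123.0]
ee_rot: [0.966, -0.001, -0.014, 0.258]
contact_force: [-0.6, -1.2, 0.4]
gripper_width: 85.3
```

```bash
python3 st.py; python3 - <<'E'
from bench import arm
import cv2,pickle
for n in("side","wrist"):
  w=arm.get_image(n)["image"][:,:,::-1]
  cv2.imwrite(f"pics/n_{n}.png",w if n=="wrist" else cv2.resize(w[110:260,220:380],None,fx=4,fy=4,interpolation=cv2.INTER_CUBIC))
E
```

```text
J [ 0.509  0.51  -0.434  0.527 -0.995  0.686] P [573.4  29.9 123. ] t 18.0 F [-0.6 -1.2  0.4] w 85.3
[[ 1.     0.005 -0.028]
 [-0.01  -0.867 -0.499]
 [-0.027  0.499 -0.866]]
```

View pics/n_wrist.png

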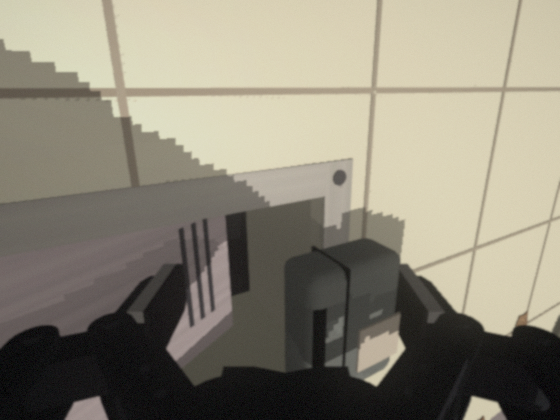

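View pics/n_side.png

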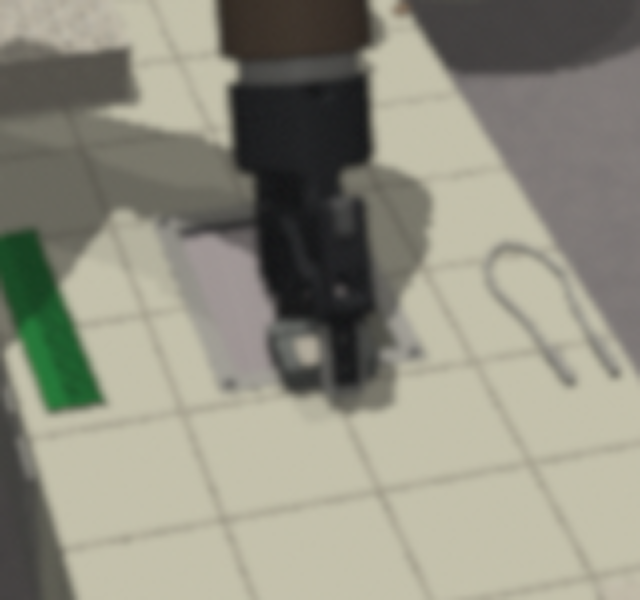

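Call:
{"api": "drive_tool", "payload": {"plan": [[[0, -0.0043, -0.0025], 0], [[0, -0.0043, -0.0025], 0], [[0, -0.0043, -0.0025], 0], [[0, 0, 0], 0]]}}

```text
clock: 18.6
position: [573.9, 45.3, 122.9]
ee_rot: [0.966, -0.001, -0.014, 0.257]
contact_force: [1.2, 0.3, -0.0]
gripper_width: 85.4
```

```bash
python3 st.py; python3 - <<'E'
from bench import arm
import cv2,pickle
for n in("side","wrist"):
  w=arm.get_image(n)["image"][:,:,::-1]
  cv2.imwrite(f"pics/o_{n}.png",w if n=="wrist" else cv2.resize(w[110:260,220:380],None,fx=4,fy=4,interpolation=cv2.INTER_CUBIC))
E
```

```text
J [ 0.533  0.516 -0.418  0.512 -1.008  0.677] P [573.9  45.3 122.9] t 18.6 F [ 1.2  0.3 -0. ] w 85.4
[[ 1.     0.005 -0.027]
 [-0.009 -0.867 -0.497]
 [-0.026  0.497 -0.867]]
```

View pics/o_wrist.png

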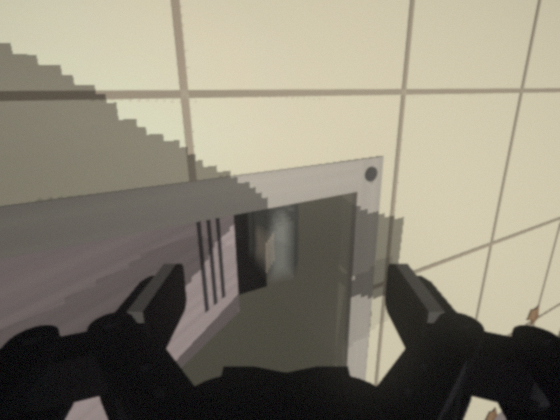

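View pics/o_side.png

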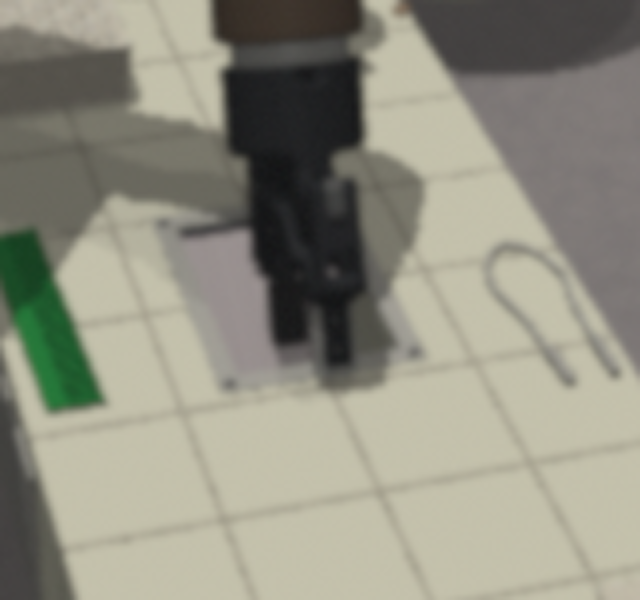

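```bash
python3 - <<'E'
from bench import arm
import cv2,numpy as np
w=arm.get_image("wrist")["image"][180:330,180:400,::-1]
w=np.clip(w.astype(float)*1.8,0,255).astype(np.uint8)
cv2.imwrite("pics/p.png",cv2.resize(w,None,fx=3.5,fy=3.5,interpolation=cv2.INTER_CUBIC))
E
```

```text
(no output)
```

View pics/p.png

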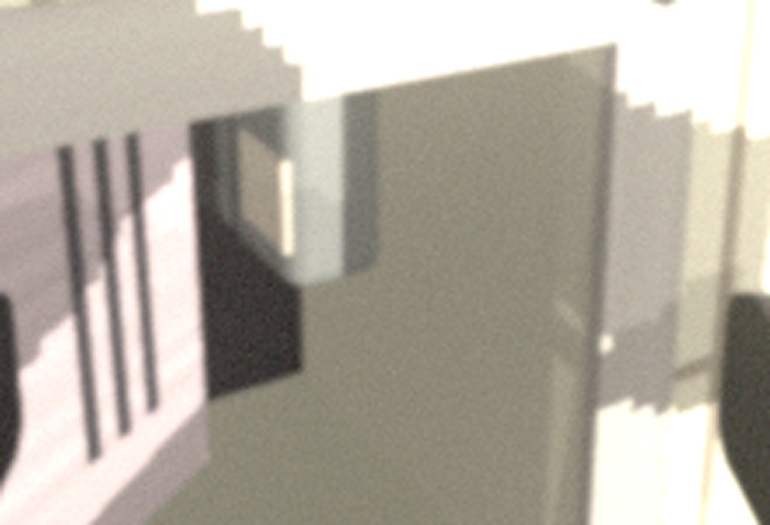

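Call:
{"api": "drive_tool", "payload": {"plan": [[[0, 0, 0], 0], [[0, 0.005, -0.015], 0], [[0, 0.01, -0.025], 0], [[0, 0.015, -0.03], 0], [[0, 0.02, -0.04], 0], [[0, 0.02, -0.04], 0], [[0, 0, 0], 0], [[0, 0, 0], 0], [[0, 0, 0], 0], [[0, 0, 0], 0]]}}

```text
clock: 20.0
position: [577.9, 58.5, 286.9]
ee_rot: [0.966, -0.001, -0.015, 0.258]
contact_force: [0.2, 0.6, 0.1]
gripper_width: 85.4
```

```bash
python3 st.py; python3 - <<'E'
from bench import arm
import cv2,pickle
for n in("side","wrist","scene"):
  w=arm.get_image(n)["image"][:,:,::-1]
  cv2.imwrite(f"pics/q_{n}.png",w)
E
```

```text
J [ 0.558  0.373 -0.177  0.43  -1.364  0.847] P [577.9  58.5 286.9] t 20.0 F [0.2 0.6 0.1] w 85.4
[[ 1.     0.006 -0.03 ]
 [-0.01  -0.866 -0.499]
 [-0.029  0.499 -0.866]]
```

View pics/q_wrist.png

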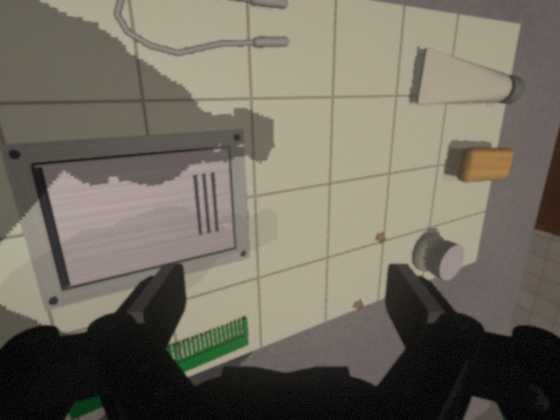

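View pics/q_side.png

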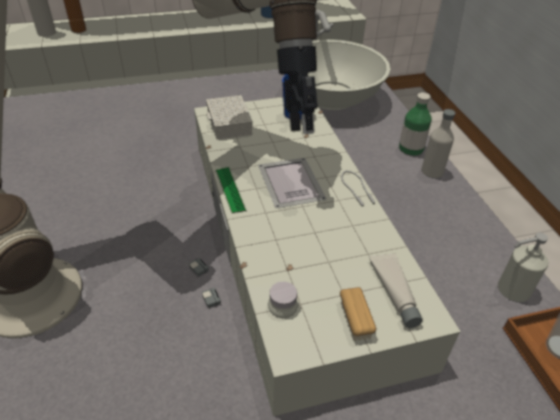

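View pics/q_scene.png

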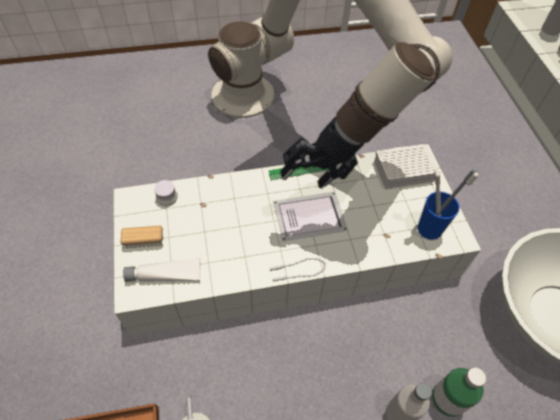

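The pictures show the flap shut flush (wrist opening (40,160)–(237,250)) with the box gone. The tumbler (437,215), tongue cleaner (300,268), comb, toothpaste, brush and jar are where they started. The hand touches nothing, so I'm handing in.

```bash
python3 -c "
from bench import arm
print(arm.job_done())"
```

```text
the job is handed in; nothing more can be done
None
```

The floss box is in the bin, the flap is shut again, and the job was handed in at about 20 s of the 58 s allowed. The hand-in reports no verdict, so this rests on my own pictures.

**What I did**
- **Tilting the hand:** a straight-down hand has both fingertips at the same height, so one finger could not hold the flap while the other pushed. The moves offer no tilt, so I drove the arm past its reach limit away from the ledge. There the controller tilted the hand about 0.52 rad, and it kept that tilt on the way back.
- **Sliding the box:** with closed fingers I pushed it sideways and then forward, until it was centred and square about 13 mm before the mouth. It was never gripped or lifted.
- **Binning it:** I pressed the flap down with the lower finger and held it for over 0.2 s, with the box still on the ledge. I then pushed the box over the edge with the other finger while the flap stayed held, and lifted the hand away.

**Last checks**
- **Box:** through the open flap it was visible low in the bin, clear of the flap. I could not measure its pose there, and it may be standing on edge.
- **Flap:** it looks flush and shut in the wrist and scene pictures, but I had no reading of its angle. By geometry it was held open at about 0.36 rad, rising to about 0.5 rad.
- **Contact force:** about 1 N or less throughout, no more than the sensor's noise. My evidence that the finger held the flap is therefore the pictures, not the force reading.
- **Other things on the ledge:** they look unmoved from the first pictures, by eye rather than measured.

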